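# Load the sensor magazine and lock it with the sprung keeper

### The job

Slide the three sensor heads one after another down the tilted rail tube from its upper, open end, lying right way up (lid with the bright plate on top) and all with their connector noses pointing downhill, until they sit in a row against the stop. Then squeeze the sprung keeper by its two tabs, lower it between the two cheeks behind the last head and let it spring out, so that its pins sit in the recesses on both sides. Leave the other things on the desk where they are.

Things in the scene. Friction and masses are not known exactly. Their poses are not given: they have to be found in the camera images.
- load_point (a point): On the mid-floor of the open loading end of a fixed aluminium rail that rises at 15 deg away from the robot: x up the slope, y across, z square to the floor. A head fits with its middle over it. Side guides (x = -32 to -20 and 28 to 50 mm; 12 mm high, 40 mm apart) leave finger gaps between; there the floor is 32 mm wide with nothing beside it, so fingers may reach down past a head's sides
- keeper_place (a point): Middle between the recesses of the two dark cheeks (54 mm apart, 26 mm long, tops 12 mm above this point), 26 mm above the rail's floor and 45 mm down the slope from load_point; axes as there. The axis of the keeper's pins must come here, parallel to this y; the block may hang plumb or square to the rail
- tube_mouth (a point): Upper mouth of the rail tube, on its mid-floor, 62 mm down the slope from load_point; axes as there. Inside the tube is 40 mm wide and 43 mm high, open above only by a 28 mm slot between lips, so heads enter here only; it runs 200 mm down to the stop. The rail is slippery: a head let go on the loading end slides down by itself onto the stop or the head before it
- recess_left (a point): Middle of the bottom of the square recess in the cheek on the rail's +y side, 35 mm from the middle; the recess is 14 x 14 mm and 8 mm deep and opens towards the rail's middle
- recess_right (a point): Middle of the bottom of the square recess in the cheek on the rail's -y side, 35 mm from the middle; the recess is 14 x 14 mm and 8 mm deep and opens towards the rail's middle
- head_a_center (a point): Middle, half-way up, of one of three like grey sensor heads, 66 mm long over all, 36 mm wide, 40 mm high, 0.12 kg: a box 54 mm long, with a steel connector nose (18 mm across, 12 mm long) at one end. Here x points to the nose, z up out of the lid with the bright plate and the four screws; the box reaches from x = -33 to +21 mm
- head_a_nose (a point): End face of that head's nose, 33 mm from its middle
- head_b_center (a point): Middle, half-way up, of one of three like grey sensor heads, 66 mm long over all, 36 mm wide, 40 mm high, 0.12 kg: a box 54 mm long, with a steel connector nose (18 mm across, 12 mm long) at one end. Here x points to the nose, z up out of the lid with the bright plate and the four screws; the box reaches from x = -33 to +21 mm
- head_b_nose (a point): End face of that head's nose, 33 mm from its middle
- head_c_center (a point): Middle, half-way up, of one of three like grey sensor heads, 66 mm long over all, 36 mm wide, 40 mm high, 0.12 kg: a box 54 mm long, with a steel connector nose (18 mm across, 12 mm long) at one end. Here x points to the nose, z up out of the lid with the bright plate and the four screws; the box reaches from x = -33 to +21 mm
- head_c_nose (a point): End face of that head's nose, 33 mm from its middle
- keeper_tabs (a point): Grasp height of the keeper: a dark steel block 16 x 14 x 24 mm with a round pin (9 mm) out of each end along y and two upright thumb tabs, each 18 mm wide (x) and 4 mm thick, up to 72 mm above its underside, 58 mm apart over their outsides (y = -29 and +29 mm). This point: block's middle, 54 mm above the underside, 37 mm above the pins' axis; axes as the block's
- keeper_fixed_tip (a point): Round tip of the keeper's fixed pin, at y = -37 mm, 17 mm above the block's underside
- keeper_spring_tip (a point): Round tip of the keeper's sliding pin, at y = +37 mm when free (tips 74 mm apart free, 70 mm when sitting in the recesses)
- plunger (a joint): How far the keeper's +y pin and tab, which slide together, are pressed in (m): 0 free, 0.004 in the recesses, 0.028 fully in. The -y pin and tab are fixed. Spring 3 N at first, 7.2 N fully in; 10 to 20 N of grip holds it fully in: tabs 30 mm over their outsides, tips 46 mm apart, their middle then at y = -14 mm of the block. Let go, it springs out
- sample_gear: Bystander, to be left alone: small steel gear, 29 mm across, 13 mm high; origin at its underside
- loupe: Bystander, to be left alone: folding loupe, 84 x 37 x 15 mm; origin at its underside
- tape_roll: Bystander, to be left alone: roll of tape, 93 mm across, 48 mm high; origin at its underside
- precision_driver: Bystander, to be left alone: blue precision screwdriver, 151 mm long; origin at its underside
Not all that is in view belongs to the job. What is shaped like the part that bears keeper_tabs but blue is not meant. What is shaped like the part that bears head_c_center but green is not meant.

How it is judged (in metres and radians):
On the way, in this order (a step that is already met when the one before it is completed fails the run):
1. a first head lies against the stop, nose downhill (((x of head_a_center in the frame of load_point between -0.235 and -0.223 m and y of head_a_center in the frame of load_point between -0.005 and 0.005 m and z of head_a_center in the frame of load_point between 0.014 and 0.027 m and x of head_a_nose in the frame of load_point below -0.253 m and angle between head_a_center's own z axis and vertical below 0.5 rad) or (x of head_b_center in the frame of load_point between -0.235 and -0.223 m and y of head_b_center in the frame of load_point between -0.005 and 0.005 m and z of head_b_center in the frame of load_point between 0.014 and 0.027 m and x of head_b_nose in the frame of load_point below -0.253 m and angle between head_b_center's own z axis and vertical below 0.5 rad) or (x of head_c_center in the frame of load_point between -0.235 and -0.223 m and y of head_c_center in the frame of load_point between -0.005 and 0.005 m and z of head_c_center in the frame of load_point between 0.014 and 0.027 m and x of head_c_nose in the frame of load_point below -0.253 m and angle between head_c_center's own z axis and vertical below 0.5 rad))), for 0.2 s.
2. a second head lies behind it, nose downhill (((x of head_a_center in the frame of load_point between -0.235 and -0.223 m and y of head_a_center in the frame of load_point between -0.005 and 0.005 m and z of head_a_center in the frame of load_point between 0.014 and 0.027 m and x of head_a_nose in the frame of load_point below -0.253 m and angle between head_a_center's own z axis and vertical below 0.5 rad) or (x of head_b_center in the frame of load_point between -0.235 and -0.223 m and y of head_b_center in the frame of load_point between -0.005 and 0.005 m and z of head_b_center in the frame of load_point between 0.014 and 0.027 m and x of head_b_nose in the frame of load_point below -0.253 m and angle between head_b_center's own z axis and vertical below 0.5 rad) or (x of head_c_center in the frame of load_point between -0.235 and -0.223 m and y of head_c_center in the frame of load_point between -0.005 and 0.005 m and z of head_c_center in the frame of load_point between 0.014 and 0.027 m and x of head_c_nose in the frame of load_point below -0.253 m and angle between head_c_center's own z axis and vertical below 0.5 rad)) and ((x of head_a_center in the frame of load_point between -0.169 and -0.157 m and y of head_a_center in the frame of load_point between -0.005 and 0.005 m and z of head_a_center in the frame of load_point between 0.014 and 0.027 m and x of head_a_nose in the frame of load_point below -0.187 m and angle between head_a_center's own z axis and vertical below 0.5 rad) or (x of head_b_center in the frame of load_point between -0.169 and -0.157 m and y of head_b_center in the frame of load_point between -0.005 and 0.005 m and z of head_b_center in the frame of load_point between 0.014 and 0.027 m and x of head_b_nose in the frame of load_point below -0.187 m and angle between head_b_center's own z axis and vertical below 0.5 rad) or (x of head_c_center in the frame of load_point between -0.169 and -0.157 m and y of head_c_center in the frame of load_point between -0.005 and 0.005 m and z of head_c_center in the frame of load_point between 0.014 and 0.027 m and x of head_c_nose in the frame of load_point below -0.187 m and angle between head_c_center's own z axis and vertical below 0.5 rad))), for 0.2 s.
3. the third head lies behind the second, nose downhill (all of step 2 and ((x of head_a_center in the frame of load_point between -0.103 and -0.091 m and y of head_a_center in the frame of load_point between -0.005 and 0.005 m and z of head_a_center in the frame of load_point between 0.014 and 0.027 m and x of head_a_nose in the frame of load_point below -0.121 m and angle between head_a_center's own z axis and vertical below 0.5 rad) or (x of head_b_center in the frame of load_point between -0.103 and -0.091 m and y of head_b_center in the frame of load_point between -0.005 and 0.005 m and z of head_b_center in the frame of load_point between 0.014 and 0.027 m and x of head_b_nose in the frame of load_point below -0.121 m and angle between head_b_center's own z axis and vertical below 0.5 rad) or (x of head_c_center in the frame of load_point between -0.103 and -0.091 m and y of head_c_center in the frame of load_point between -0.005 and 0.005 m and z of head_c_center in the frame of load_point between 0.014 and 0.027 m and x of head_c_nose in the frame of load_point below -0.121 m and angle between head_c_center's own z axis and vertical below 0.5 rad))), for 0.2 s.
4. the keeper's pins sit in both recesses (((distance between keeper_fixed_tip and recess_left below 0.006 m and distance between keeper_spring_tip and recess_right below 0.006 m) or (distance between keeper_fixed_tip and recess_right below 0.006 m and distance between keeper_spring_tip and recess_left below 0.006 m))), for 0.2 s.
At the end, for the whole second after the job is handed in: Three heads lie in the tube one behind the other, right way up, noses downhill: middles 229, 163 and 97 mm down the slope from load_point, within 6 mm along and 5 mm across the rail. Both keeper tips are within 6 mm of the recess bottoms, one in each, either way round (all of step 3 and ((distance between keeper_fixed_tip and recess_left below 0.006 m and distance between keeper_spring_tip and recess_right below 0.006 m) or (distance between keeper_fixed_tip and recess_right below 0.006 m and distance between keeper_spring_tip and recess_left below 0.006 m))); the robot touches nothing.
It fails at once if a bystander is pushed more than 30 mm from its place (distance of any of sample_gear, loupe, tape_roll, precision_driver from where it was at the start of the episode above 0.03 m).
It also fails if it takes over 72 s, if anything falls off the work surface, if the arm or the gripper's body presses on something with over 40 N, if the wrist force passes 120 N, or if a joint passes its speed limit or range.

### The arm

A 7-joint arm with a two-finger parallel gripper is mounted at the origin on a cart in front of the work surface, level with it; the furniture and walls round the work are solid. World frame = base frame: x ahead of the robot, y to its left, z up, the work surface at z = 0. Lengths are in m, angles in degrees, forces in N, time in s.
With the tool pointing down it reaches from about 0.425 to 1.025 m from the base axis. Payload 9.4 kg.
Tool frame: the origin (TCP) lies midway between the tips of the shut fingers; the grasp point (between the pads) lies 19 mm behind it (ctrl.tcp_to_grasp is the distance from the TCP to the grasp point, in m); z points along the fingers, y is the line along which they close (so a half turn about z gives the same grasp; the last joint's range is limited). The gripper opens to 93 mm and grips with 3 to 60 N. Pads are 15 mm wide; open, the fingers measure 128 mm over their backs; the gripper's body (75 mm by 188 mm) begins 65 mm behind the grasp point.
Start: joints at [68.829, 34.337, -0.143, 91.639, 0.103, 54.024, -4.572], TCP at [0.209, -0.694, 0.219] pointing down, gripper open.
Joint ranges: [-147.43, 147.43], [-19.82, 112.94], [-74.19, 73.91], [6.32, 146.72], [-59.91, 239.91], [6.04, 106.73], [-150.56, 150.56]. Speed limits (degrees/s): [127.2, 127.2, 172.46, 172.46, 180, 180, 180].

### API

Orientations are given as [roll, pitch, yaw] about the fixed x, y, z axes, in that order (R = Rz(yaw) Ry(pitch) Rx(roll)).
In Python, from station import ctrl gives the robot as it stands.
- The arm moves only by the tool step_arm, never from a script. Its arguments are lists of equal length, an entry for each row: "xyz": the shift along the tool's x, y, z in m, a list of three; "turn": the turn, a rotation vector about the tool's x, y, z in rad, a list of three. In form: {"xyz": [[x, y, z], ...], "turn": [[ax, ay, az], ...]}. A call has 1 to 10 rows; each row is the pose to reach, as a shift and turn from the pose commanded when the call began, along the tool's axes at that moment; what a row does not reach only later rows make up. A row lasts 1/8 s, in which the tool goes at most 62.5 mm and 10.7 degrees, less where a joint would pass 70% of its speed; a pose out of reach is approached as far as the arm can. A call with a gripper value outside its range is refused whole. "jaw" is the closure, from 0 (fully open) to 1 (shut), set as the call begins (left out, the last holds). The fingers move at their own pace and stop on an object; "squeeze" is the grip in N (left out, the last holds). Time passes only in rows, so rows that repeat a pose let the fingers close. It gives the time, the measured TCP pose, the force, the opening and the grip force at its end, in the units of the state.
- ctrl.read_state(): the state, without advancing time (a new reading comes with each control period).
- ctrl.snapshot(name): name is "side" or "top"; returns a dict with "img" (480x640x3 uint8, red, green, blue), "range_z" (480x640 float32, m along the optical axis (not along the pixel's ray), 0 where there is no reading), "mtx" (3x3 intrinsics, pixels), "k1" (the pictures are not rectified: a ray, as slopes to the right and down, at radius r is drawn at 1 + k1 r^2 times it, then the intrinsics apply), "pose" (4x4, takes a point from camera to world coordinates). Camera axes: x right, y down, z forward; pixel columns grow to the right and rows downward; lengths in m; the calibration is good to about 2 mm. A picture is of the moment at which its call begins.
- ctrl.sign_off(): hands the job in; it is judged then, once.
The state is a dict: "time": time; "joint_positions": joint angles; "dq": joint speeds; "joint_efforts": joint torques, N m; "tool_pos": TCP position; "tcp_rot": TCP orientation; "force": force on the tool from outside, world axes, zero at the start; "ft_torque": the same for the moment, N m; "grip_width": finger opening in m; "finger_force": force on a finger pad.
Only numpy, scipy, OpenCV 4.12 (cv2) and the standard library are available. Lean on these libraries where they do the work, as an engineer would, in place of code of your own. Each camera call takes 0.05 s, during which the arm holds its last target. There are 200 camera calls.

## Working session

There is one attempt and no reset: what is moved stays moved. The work goes in short steps, Python scripts to look and compute and a tool call to move; the robot and the scene stay as the last step left them, time stands still between calls to the robot, and variables do not carry over. Pictures are saved under pics/ and viewed, at most 10 in all, crops included, and the job is handed in when it is done.

Besides the shell and the picture viewer there is one more tool, called after "Request:" as name(argument=value, ...) on one line, values as JSON. step_arm: Moves the arm, as the interface text tells. Its arguments: {"type":"object","properties":{"xyz":{"type":"array","items":{"type":"array","items":{"type":"number"}}},"turn":{"type":"array","items":{"type":"array","items":{"type":"number"}}},"jaw":{"type":"number"},"squeeze":{"type":"number"}},"required":["xyz","turn"]}

```bash
ls; mkdir -p pics
python3 - <<'E'
from station import ctrl
import cv2,numpy as np,pickle
s=ctrl.read_state();print(s['time'],s['tool_pos'],s['tcp_rot'],s['grip_width'],ctrl.tcp_to_grasp)
for n in ('side','top'):
    d=ctrl.snapshot(n);pickle.dump(d,open(n+'0.pkl','wb'));cv2.imwrite(f'pics/{n}0.png',d['img'][:,:,::-1]);print(n,d['mtx'].tolist(),d['k1'],d['pose'].round(3).tolist())
E
```

```text
pics
0.0 [ 0.2090925  -0.6937029   0.21776647] [-1.79913852e+02  8.99174510e-03  1.67794334e+01] 0.09327243523276219 0.0188
side [[555.3783118357259, 0.0, 321.54675325247007], [0.0, 555.3783118357259, 240.2829209947768], [0.0, 0.0, 1.0]] -0.12712245045034634 [[-0.952, -0.175, 0.251, 0.179], [-0.306, 0.551, -0.776, 0.983], [-0.003, -0.816, -0.578, 0.833], [0.0, 0.0, 0.0, 1.0]]
top [[559.3242774423177, 0.0, 320.1899404942242], [0.0, 559.3242774423177, 240.70145369361035], [0.0, 0.0, 1.0]] -0.1128968937561143 [[0.019, -0.983, 0.184, 0.224], [-1.0, -0.018, 0.008, -0.031], [-0.004, -0.184, -0.983, 1.439], [0.0, 0.0, 0.0, 1.0]]
```

View pics/top0.png

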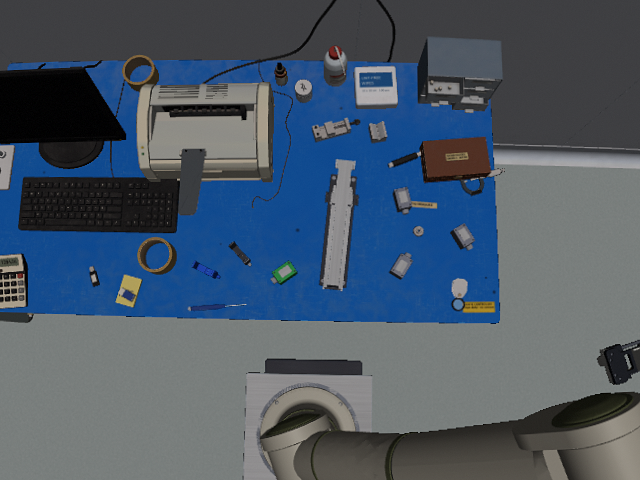

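View pics/side0.png

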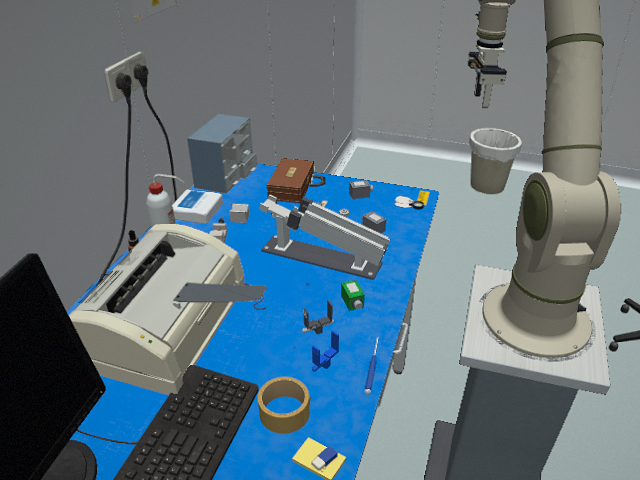

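Top view: the grey heads are at px (403,199), (462,237) and (401,265). Lookalikes are the green head at (285,272) and a grey thing at (377,131). The dark keeper is at (240,253), with the blue lookalike at (206,269). The rail runs from (345,163) at the upper end to (333,288) at the lower end. I choose the three grey heads and the dark keeper, and check them close up.

```bash
cat > h.py <<'E'
import numpy as np,cv2,pickle
from scipy.spatial.transform import Rotation as Ro
def D(d): return np.array([d['k1'],0,0,0,0.])
def load(n): return pickle.load(open(n+'.pkl','rb'))
def ray(d,uv):
    uv=np.asarray(uv,float).reshape(-1,1,2)
    p=cv2.undistortPointsIter(uv,d['mtx'],D(d),None,None,(3,50,1e-9)).reshape(-1,2)
    return np.c_[p,np.ones(len(p))]
def cloud(d,mask=None):
    H,W=d['range_z'].shape
    if mask is None: mask=np.ones((H,W),bool)
    v,u=np.nonzero(mask&(d['range_z']>0))
    r=ray(d,np.c_[u,v])*d['range_z'][v,u][:,None]
    return r@d['pose'][:3,:3].T+d['pose'][:3,3],np.c_[u,v]
def onz(d,uv,z):
    r=ray(d,uv)@d['pose'][:3,:3].T;o=d['pose'][:3,3]
    return o+r*((z-o[2])/r[:,2])[:,None]
def proj(d,P):
    T=np.linalg.inv(d['pose']);p,_=cv2.projectPoints(np.asarray(P,float).reshape(-1,3),cv2.Rodrigues(T[:3,:3])[0],T[:3,3],d['mtx'],D(d));return p.reshape(-1,2)
E
python3 - <<'E'
from h import *
d=load('top0');I=d['img'][:,:,::-1]
cv2.imwrite('pics/c1.png',cv2.resize(I[150:300,310:490],None,fx=4,fy=4,interpolation=cv2.INTER_CUBIC))
P,uv=cloud(d)
f=lambda m:None
hsv=cv2.cvtColor(I,cv2.COLOR_BGR2HSV)
nb=((hsv[...,1]<120)).astype(np.uint8)
for name,(u,v) in dict(A=(403,199),B=(462,237),C=(401,265),K=(240,253),G=(285,272)).items():
    m=np.zeros_like(nb,bool);m[v-22:v+23,u-22:u+23]=1
    p,q=cloud(d,m); 
    for lo,hi in((.034,.05),(.012,.034),(.05,.08)):
        k=(p[:,2]>lo)&(p[:,2]<hi)&(np.linalg.norm(p[:,:2]-onz(d,[(u,v)],.03)[0,:2],axis=1)<.05)
        if k.sum()>8:
            r=cv2.minAreaRect(p[k][:,:2].astype(np.float32)*1000);print(name,lo,k.sum(),'mid',np.round(r[0],1),np.round(r[1],1),round(r[2],1),'zmed',p[k][:,2].mean().round(4))
m=np.zeros_like(nb,bool);m[150:295,315:362]=1
p,q=cloud(d,m);k=p[:,2]>.03
print(len(p),onz(d,[(345,163),(333,288)],.1))
for v in range(155,296,5):
    j=[(round(x,3)) for u in (338,342,346) for x in cloud(d,(np.arange(480)[:,None]==v)&(np.arange(640)[None]==u-int((v-165)*.09)))[0][0]]
    print(v,j)
E
```

```text
A 0.034 288 mid [ 601.9 -231.5] [60.4 37.6] 15.3 zmed 0.0406
A 0.012 86 mid [ 594.  -224.3] [67.1 34.2] 40.7 zmed 0.0262
B 0.034 287 mid [ 508.9 -388.1] [55.1 38.5] 28.9 zmed 0.0406
B 0.012 88 mid [ 499.3 -387.5] [58.6 41.8] 13.6 zmed 0.0242
C 0.034 282 mid [ 428.4 -227.8] [34.2 58.7] 58.8 zmed 0.0406
C 0.012 54 mid [ 432.7 -226.2] [34.5 67.3] 63.8 zmed 0.0266
K 0.034 26 mid [448.2 181.5] [56.5 16.2] 42.9 zmed 0.0384
K 0.012 108 mid [446.  179.8] [62.6 15.7] 41.1 zmed 0.0281
K 0.05 52 mid [449.1 182.7] [58.6 17.5] 44.3 zmed 0.0653
G 0.034 306 mid [405.5  69.7] [36.6 55.4] 35.9 zmed 0.0407
G 0.012 61 mid [390.6  69.3] [25.8 67.2] 7.9 zmed 0.0252
6795 [[ 0.67433326 -0.07916317  0.1       ]
 [ 0.36017159 -0.05359997  0.1       ]]
155 [np.float64(0.731), np.float64(-0.064), np.float64(-0.001), np.float64(0.729), np.float64(-0.074), np.float64(0.004), np.float64(0.732), np.float64(-0.085), np.float64(-0.002)]
160 [np.float64(0.674), np.float64(-0.061), np.float64(0.124), np.float64(0.672), np.float64(-0.071), np.float64(0.128), np.float64(0.673), np.float64(-0.081), np.float64(0.127)]
165
[... 4110 characters left out ...]
oat64(0.386), np.float64(-0.042), np.float64(0.046), np.float64(0.385), np.float64(-0.052), np.float64(0.052), np.float64(0.385), np.float64(-0.062), np.float64(0.051)]
285 [np.float64(0.371), np.float64(-0.042), np.float64(0.06), np.float64(0.373), np.float64(-0.052), np.float64(0.052), np.float64(0.373), np.float64(-0.062), np.float64(0.046)]
290 [np.float64(0.365), np.float64(-0.04), np.float64(0.001), np.float64(0.365), np.float64(-0.05), np.float64(0.006), np.float64(0.365), np.float64(-0.06), np.float64(0.004)]
295 [np.float64(0.352), np.float64(-0.04), np.float64(-0.002), np.float64(0.352), np.float64(-0.05), np.float64(0.001), np.float64(0.352), np.float64(-0.061), np.float64(0.001)]
```

View pics/c1.png

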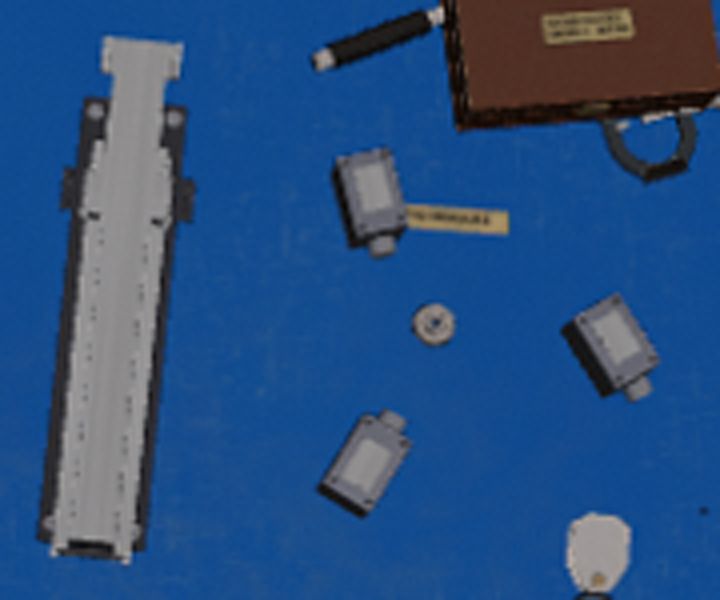

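Crop: all three heads lie lid-up. Noses are at crop (382,245) for A, (640,388) for B (both towards the robot) and (393,420) for C (away). The rail's upper end is at (143,40) and the cheeks are at (68,188) and (188,200). Next, the rail and keeper close up in both views.

Run:
```python
from h import *
t=load('top0');s=load('side0');I=t['img'][:,:,::-1];J=s['img'][:,:,::-1]
r=lambda a,f:cv2.resize(a,None,fx=f,fy=f,interpolation=cv2.INTER_CUBIC)
C=np.zeros((600,800,3),np.uint8)
a=r(I[155:211,320:366],8)[:448,:368];C[:448,:368]=a
b=r(J[190:250,250:322],6);C[:360,368:800]=b
c=r(I[238:268,225:255],5);C[450:600,0:150]=c
e=r(J[292:340,296:339],5);C[360:600,370:585]=e
cv2.imwrite('pics/c2.png',C)
```

```text
(no output)
```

View pics/c2.png

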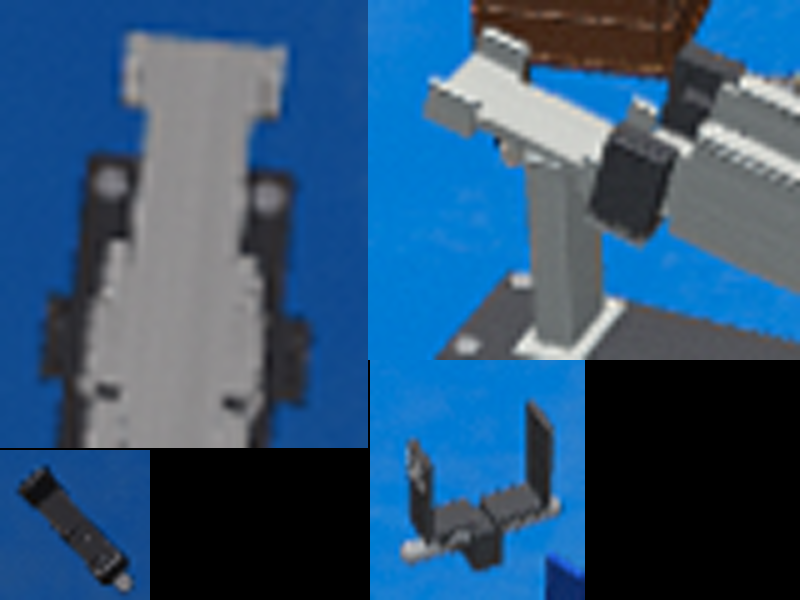

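Close view: the floor's upper edge is at top px (344.4,160.2). The gap runs from rows ≈169 to 186. The cheeks are at crop (55,335) and (293,362), giving px ≈(327,197) and (356.6,200). In the side view they are at px (355,220)→(305.5,219.5) and (367,205). The keeper stands upright, tabs to image upper left and lower right.

```bash
cat > rail.py <<'E'
from h import *
t=load('top0');s=load('side0')
def frame(x,y,z,yaw): return Ro.from_euler('xyz',[0,-15,yaw],degrees=True).as_matrix(),np.array([x,y,z])
def onplane(d,uv,R,o,h):
    n=R[:,2];r=ray(d,uv)@d['pose'][:3,:3].T;c=d['pose'][:3,3]
    return c+r*((((o+h*n)-c)@n)/(r@n))[:,None]
E
python3 - <<'E'
from rail import *
I=t['img'].astype(float);sat=I[...,2]-I[...,0]   # blue excess
R,_=frame(0,0,0,-3.8)
# plane offset from floor points in loading end
P=[]
for v in range(162,186):
    c=344.2-(v-162)*.09
    m=np.zeros((480,640),bool);m[v,int(c)-4:int(c)+5]=1;P.append(cloud(t,m)[0])
P=np.vstack(P);A=np.c_[P[:,:2],np.ones(len(P))];k,_,_,_=np.linalg.lstsq(A,P[:,2],rcond=None);print('plane',k, 'slope',np.degrees(np.arctan(np.hypot(k[0],k[1]))), 'resid',np.std(A@k-P[:,2]))
print('z at mean with',P.mean(0))
o=P.mean(0)
# side camera
def edges(v,c,th):
    row=sat[v];res=[]
    for sg in(-1,1):
        u=int(round(c))
        while row[u]<th: u+=sg
        a,b=row[u-sg],row[u];res.append(u-sg+sg*(th-a)/(b-a))
    return res
fl=[]
for v in range(172,184):
    e=edges(v,343.9-(v-172)*.09,45);fl.append(onplane(t,[(e[0],v),(e[1],v)],R,o,0))
fl=np.array(fl);mid=fl.mean(1);w=np.linalg.norm(fl[:,0]-fl[:,1],axis=1);print('floor width',w.round(4));pf=np.polyfit(mid[:,0],mid[:,1],1);print('floor mid',mid.mean(0),np.degrees(np.arctan(pf[0])))
# tube slot/lip outer edges: bright vs not
V=I.mean(2);tb=[]
for v in range(212,283,3):
    c=340-(v-205)*.088
    row=V[v];th=120;res=[]
    for sg in(-1,1):
        u=int(round(c))+sg*5
        while row[u]>th: u+=sg
        a,b=row[u-sg],row[u];res.append(u-sg+sg*(th-a)/(b-a))
    q=onplane(t,[(res[0],v),(res[1],v)],R,o,.046);tb.append([*q.mean(0)[:2],np.linalg.norm(q[0]-q[1])])
tb=np.array(tb);print(tb[:,2].round(3));
pf=np.polyfit(tb[:,0],tb[:,1],1);print('tube yaw',np.degrees(np.arctan(pf[0])),'resid',np.std(np.polyval(pf,tb[:,0])-tb[:,1]),'y extrap at x=.63',np.polyval(pf,.63))
for v in (158,159,160,161,162): print(v,V[v,340:350:3].round(),sat[v,340:350:3])
print('upper end',onplane(t,[(344.4,160.2)],R,o,0),'gap ends',onplane(t,[(345.2,169.1),(342.8,186.2)],R,o,0))
E
```

```text
plane [ 0.26360971  0.0171571  -0.05062426] slope 14.797646896852374 resid 0.0029540540143234476
z at mean with [ 0.6413017  -0.07315311  0.117174  ]
floor width [0.0309 0.031  0.033  0.0485 0.0562 0.0629 0.0638 0.0631 0.0633 0.0637
 0.0636 0.0636]
floor mid [ 0.63182202 -0.07367159  0.11464872] -2.371284169708601
[0.047 0.046 0.046 0.047 0.037 0.036 0.047 0.037 0.047 0.036 0.046 0.046
 0.047 0.046 0.046 0.046 0.047 0.046 0.046 0.036 0.036 0.046 0.025 0.037]
tube yaw -5.901258528986691 resid 0.0024430916995357545 y extrap at x=.63 -0.07763360779227028
158 [75. 75. 77. 77.] [135. 131. 128. 128.]
159 [107.  91.  79.  74.] [ 62. 102. 125. 134.]
160 [136. 131. 129. 108.] [ 8. 22. 27. 65.]
161 [143. 144. 146. 138.] [-4. -4. -5. 10.]
162 [141. 142. 145. 143.] [-1. -2. -1. -3.]
upper end [[ 0.67290028 -0.0766982   0.12568515]] gap ends [[ 0.65182233 -0.0790813   0.12009207]
 [ 0.6111446  -0.07397379  0.10912577]]
```

```bash
cat > m2.py <<'E'
from rail import *
I=t['img'].astype(float);V=I.mean(2);sat=I[...,2]-I[...,0]
o=np.array([.6413,-.0732,.1172])
yaw=-5.
for it in range(3):
    R,_=frame(0,0,0,yaw);tb=[]
    for v in range(212,283):
        c=340-(v-205)*.088;row=V[v];res=[]
        for sg in(-1,1):
            u=int(round(c))+sg*8
            while row[u]>120: u+=sg
            a,b=row[u-sg],row[u];res.append(u-sg+sg*(120-a)/(b-a))
        q=onplane(t,[(res[0],v),(res[1],v)],R,o,.046);w=np.linalg.norm(q[0]-q[1])
        if w>.044: tb.append([*q.mean(0)[:2],w])
    tb=np.array(tb);pf=np.polyfit(tb[:,0],tb[:,1],1);yaw=np.degrees(np.arctan(pf[0]))
print(len(tb),tb[:,2].mean(),'yaw',yaw,'y@.625,.59',np.polyval(pf,[.625,.59]),np.std(np.polyval(pf,tb[:,0])-tb[:,1]))
fl=[]
for v in (170,171,172,173,174):
    row=sat[v];res=[]
    for sg in(-1,1):
        u=345
        while row[u]<60: u+=sg
        a,b=row[u-sg],row[u];res.append(u-sg+sg*(60-a)/(b-a))
    q=onplane(t,[(res[0],v),(res[1],v)],R,o,0);print(v,np.round(res,2),q.mean(0).round(4),np.linalg.norm(q[0]-q[1]).round(4))
# upper edge
E=[]
for u in range(338,352):
    c=sat[156:164,u];i=np.nonzero(c<65)[0]
    if len(i): j=i[0];E.append((u,156+j-1+(c[j-1]-65)/(c[j-1]-c[j])))
q=onplane(t,E,R,o,0);print('edge yaw',np.degrees(np.arctan(-np.polyfit(q[:,1],q[:,0],1)[0])),'mid',q.mean(0))
# cheeks: side view & top, dark pixels centroid in 3D
for nm,d,(u,v),r in(('L',t,(327,197),5),('R',t,(356.6,200),5)):
    pass
b=V[185:212,318:366];print('cheek rows L',[ (185+i) for i in range(27) if b[i,325-318:329-318].mean()<62 and sat[185+i,325:329].mean()<60])
print('cheek rows R',[ (185+i) for i in range(27) if sat[185+i,356:359].mean()<60])
print('cheek cols at 197 ',np.round(sat[197,320:332]),'at 200',np.round(sat[200,352:364]))
# keeper & heads via lid plane
for name,(u,v) in dict(A=(403,199),B=(462,237),C=(401,265)).items():
    m=np.zeros((480,640),np.uint8);w=slice(v-22,v+23),slice(u-22,u+23)
    m[w]=((V[w]>95)&(np.abs(sat[w])<45))
    m=cv2.morphologyEx(m,cv2.MORPH_OPEN,np.ones((3,3)))
    n,l,st,ce=cv2.connectedComponentsWithStats(m);i=1+np.argmax(st[1:,4]);vv,uu=np.nonzero(l==i)
    r=cv2.minAreaRect((onz(t,np.c_[uu,vv],.04)[:,:2]*1000).astype(np.float32));print(name,st[i,4],np.round(r[0],1),np.round(r[1],1),round(r[2],1))
p,_=cloud(s,np.pad(np.ones((48,43),bool),((292,140),(296,301))))
k=(p[:,2]>.045)&(p[:,2]<.085)
c,l=cv2.kmeans(p[k][:,:2].astype(np.float32),2,None,(3,50,1e-6),5,0)[1:][::-1];print('tabs side',c,[p[k][l[:,0]==i][:,2].max() for i in(0,1)])
p,_=cloud(t,np.pad(np.ones((32,32),bool),((237,211),(224,384))))
k=(p[:,2]>.055)&(p[:,2]<.085)
c,l=cv2.kmeans(p[k][:,:2].astype(np.float32),2,None,(3,50,1e-6),5,0)[1:][::-1];print('tabs top',c,[p[k][l[:,0]==i][:,2].max() for i in(0,1)])
E
python3 m2.py
```

```text
71 0.04653669218001999 yaw -4.951802733444759 y@.625,.59 [-0.07487631 -0.07184387] 0.00029658246968806816
170 [337.78 351.31] [ 0.6497 -0.0775  0.1195] 0.0333
171 [337.72 350.69] [ 0.6473 -0.0767  0.1189] 0.0319
172 [337.49 350.44] [ 0.6449 -0.0762  0.1182] 0.0319
173 [337.44 350.38] [ 0.6425 -0.0761  0.1176] 0.0318
174 [330.93 350.36] [ 0.6401 -0.0681  0.1168] 0.0479
edge yaw -4.81795087097435 mid [ 0.67455665 -0.0769098   0.12616364]
cheek rows L [192, 193, 194, 195, 196, 197, 198, 199, 200, 201, 202]
cheek rows R [195, 196, 197, 198, 199, 200, 201, 202, 203, 204]
cheek cols at 197  [128. 127. 126. 129. 124.  74.  -3.   5.   4.   3.   2.   0.] at 200 [  0.   3.   4.   4.   4.   8.  67. 131. 127. 126. 125. 125.]
A 200 [ 604.  -231.3] [45.5 33.6] 1.2
B 210 [ 508.7 -389. ] [49.6 32.4] 31.0
C 237 [ 431.9 -229.9] [32.7 60.1] 63.3
tabs side [[0.39288735 0.24500705]
 [0.4459218  0.18449038]] [np.float64(0.0728181051700657), np.float64(0.0724847940088239)]
tabs top [[0.46887118 0.20044573]
 [0.4295776  0.16358326]] [np.float64(0.07955336796287416), np.float64(0.07398707130499882)]
```

Run:
```python
from rail import *
R,o=frame(.6263,-.0750,.1132,-4.95)
f=lambda *p:o+R@(np.array(p)/1000)
for p in [(50,22,12),(50,-20,12),(50,0,0),(-45,31,38),(-45,-31,38),(-32,30,38)]:
    print(p,f(*p).round(4),'side',proj(s,f(*p)).round(1),'top',proj(t,f(*p)).round(1))
p,_=cloud(s);q,_=cloud(t);a=np.vstack([p,q])
for y in np.arange(-.42,-.1,.04):
    k=(a[:,1]>y)&(a[:,1]<y+.04)&(a[:,0]>.4)&(a[:,0]<.75)&(a[:,2]>.06);print(y.round(2),a[k][:,0].min().round(3) if k.any() else None,a[k][:,2].max().round(3) if k.any() else None)
print('C',onz(t,[(402.5,265.3)],.04),'A',onz(t,[(310+368.5/4,150+196/4.)],.04),'B',onz(t,[(310+614/4,150+341/4)],.04))
```

```text
(50, 22, 12) [ 0.6732 -0.057   0.1377] side [[259.1 202.2]] top [[336.5 158.3]]
(50, -20, 12) [ 0.6696 -0.0988  0.1377] side [[267.1 193.9]] top [[353.6 160.1]]
(50, 0, 0) [ 0.6744 -0.0792  0.1261] side [[262.5 201.6]] top [[345.4 159.6]]
(-45, 31, 38) [ 0.5759 -0.0395  0.1383] side [[294.6 212.2]] top [[328.7 196.7]]
(-45, -31, 38) [ 0.5705 -0.1013  0.1383] side [[305.4 199.5]] top [[354.4 199.3]]
(-32, 30, 38) [ 0.5883 -0.0416  0.1416] side [[289.8 209.7]] top [[329.7 191.3]]
-0.42 0.686 0.062
-0.38 0.707 0.061
-0.34 0.666 0.06
-0.3 None None
-0.26 None None
-0.22 None None
-0.18 None None
-0.14 0.556 0.144
C [[ 0.42677546 -0.2295716   0.04      ]] A [[ 0.59989841 -0.23014347  0.04      ]] B [[ 0.50716294 -0.38766381  0.04      ]]
```

```bash
cat > mv.py <<'E'
from rail import *
from station import ctrl
RR,RO=frame(.6255,-.0750,.1125,-4.95)
def down(yaw): return Ro.from_euler('xyz',[180,0,yaw],degrees=True).as_matrix()
FL=np.diag([1.,-1,-1])
def railpose(x,y,z,flip=False): # mm in rail frame, tool square to rail
    return RO+RR@(np.array([x,y,z])/1000), RR@FL@(np.diag([-1.,-1,1]) if flip else np.eye(3))
def cur():
    s=ctrl.read_state();print('t',round(s['time'],2),np.round(s['tool_pos'],4),np.round(s['tcp_rot'],2),'F',np.round(s['force'],1),'w',round(s['grip_width'],4),np.round(s['finger_force'],1),'q',np.round(s['joint_positions'],0))
    return np.array(s['tool_pos']),Ro.from_euler('xyz',s['tcp_rot'],degrees=True).as_matrix()
def plan(wps,c=None):
    c=c or cur()
    for p,R in wps:
        sh=np.round(c[1].T@(np.array(p)-c[0]),4);rv=np.round(Ro.from_matrix(c[1].T@R).as_rotvec(),3)
        print('xyz',sh.tolist(),'turn',rv.tolist(),'rows>=',int(np.ceil(max(np.linalg.norm(sh)/.0625,np.degrees(np.linalg.norm(rv))/10.7))))
        c=(c[0]+c[1]@sh,c[1]@Ro.from_rotvec(rv).as_matrix())
    return c
def inrail(p): return (RR.T@(np.array(p)-RO)*1000).round(1)
E
python3 -c "
from mv import *
plan([((.5075,-.388,.08),down(30)),((.5075,-.388,.005),down(30)),((.5075,-.388,.2),down(30)),railpose(5,0,70),railpose(5,0,7)])"
```

```text
t 0.1 [ 0.2091 -0.6937  0.2178] [-1.7992e+02  1.0000e-02  1.6770e+01] F [-0.  -0.1  0. ] w 0.0926 0.0 q [69. 34. -0. 92.  0. 54. -5.]
xyz [0.3739, -0.2064, 0.1381] turn [-0.001, -0.0, -0.231] rows>= 8
xyz [0.0, 0.0, 0.075] turn [-0.0, -0.0, 0.0] rows>= 2
xyz [0.0001, -0.0001, -0.195] turn [-0.0, -0.0, 0.0] rows>= 4
xyz [0.2478, -0.2196, 0.0187] turn [-0.08, 0.254, 0.607] rows>= 6
xyz [-0.0, 0.0, 0.063] turn [-0.0, -0.0, -0.0] rows>= 2
```

Request:
step_arm(xyz=[[0.374, -0.206, 0.138], [0.374, -0.206, 0.138], [0.374, -0.206, 0.138], [0.374, -0.206, 0.138], [0.374, -0.206, 0.138], [0.374, -0.206, 0.138], [0.374, -0.206, 0.138], [0.374, -0.206, 0.138], [0.374, -0.206, 0.138], [0.374, -0.206, 0.138]], turn=[[0, 0, -0.231], [0, 0, -0.231], [0, 0, -0.231], [0, 0, -0.231], [0, 0, -0.231], [0, 0, -0.231], [0, 0, -0.231], [0, 0, -0.231], [0, 0, -0.231], [0, 0, -0.231]], jaw=0)

```text
time: 1.35
tool_pos: [0.5064, -0.3909, 0.081]
tcp_rot: [180.0, 0.1, 29.9]
force: [0.4, -0.2, 1.1]
grip_width: 0.0932
finger_force: 0.0
```

Request:
step_arm(xyz=[[0, 0, 0.04], [0, 0, 0.075], [0, 0, 0.075], [0, 0, 0.075]], turn=[[0, 0, 0], [0, 0, 0], [0, 0, 0], [0, 0, 0]])

```text
time: 1.85
tool_pos: [0.5075, -0.3904, 0.0068]
tcp_rot: [179.9, -0.0, 29.9]
force: [0.6, -0.8, -0.6]
grip_width: 0.0927
finger_force: 0.0
```

Request:
step_arm(xyz=[[0, 0, 0], [0, 0, 0], [0, 0, 0], [0, 0, 0], [0, 0, 0], [0, 0, 0]], turn=[[0, 0, 0], [0, 0, 0], [0, 0, 0], [0, 0, 0], [0, 0, 0], [0, 0, 0]], jaw=1, squeeze=25)

```text
time: 2.6
tool_pos: [0.5079, -0.3889, 0.0056]
tcp_rot: [-180.0, 0.0, 30.0]
force: [-0.4, -0.5, 0.7]
grip_width: 0.0375
finger_force: 0.1
```

Request:
step_arm(xyz=[[0, 0, 0], [0, 0, 0], [0, 0, -0.02], [0, 0, -0.08], [0, 0, -0.14], [0, 0, -0.195], [0, 0, -0.195]], turn=[[0, 0, 0], [0, 0, 0], [0, 0, 0], [0, 0, 0], [0, 0, 0], [0, 0, 0], [0, 0, 0]])

```text
time: 3.48
tool_pos: [0.5097, -0.3904, 0.2068]
tcp_rot: [179.5, -0.2, 30.0]
force: [0.8, -1.0, -2.1]
grip_width: 0.0359
finger_force: 25.0
```

Request:
step_arm(xyz=[[0.248, -0.22, 0.019], [0.248, -0.22, 0.019], [0.248, -0.22, 0.019], [0.248, -0.22, 0.019], [0.248, -0.22, 0.019], [0.248, -0.22, 0.019], [0.248, -0.22, 0.019], [0.248, -0.22, 0.019], [0.248, -0.22, 0.019], [0.248, -0.22, 0.019]], turn=[[-0.08, 0.254, 0.607], [-0.08, 0.254, 0.607], [-0.08, 0.254, 0.607], [-0.08, 0.254, 0.607], [-0.08, 0.254, 0.607], [-0.08, 0.254, 0.607], [-0.08, 0.254, 0.607], [-0.08, 0.254, 0.607], [-0.08, 0.254, 0.607], [-0.08, 0.254, 0.607]])

```text
time: 4.72
tool_pos: [0.6122, -0.0759, 0.1817]
tcp_rot: [180.0, -15.0, -5.1]
force: [0.1, 0.7, -0.7]
grip_width: 0.0359
finger_force: 25.0
```

```bash
python3 -c "
from mv import *
c=cur();print(inrail(c[0]));plan([railpose(5,0,30),railpose(5,0,8)],c)
d=ctrl.snapshot('top');I=d['img'][:,:,::-1];e=ctrl.snapshot('side');J=e['img'][:,:,::-1]
r=lambda a,f:cv2.resize(a,None,fx=f,fy=f,interpolation=cv2.INTER_CUBIC)
cv2.imwrite('pics/c3.png',np.hstack([r(I[140:230,300:390],4),r(J[150:240,240:340],4)]))"
```

```text
t 4.72 [ 0.6122 -0.0759  0.1817] [180.   -15.02  -5.09] F [ 0.1  0.7 -0.7] w 0.0359 25.0 q [ -6.  25.   9. 120. -10.  20. -84.]
[ 5.2 -2.  70.3]
xyz [-0.0003, -0.002, 0.0403] turn [0.001, -0.0, -0.002] rows>= 1
xyz [0.0, -0.0, 0.022] turn [-0.0, -0.0, -0.0] rows>= 1
```

View pics/c3.png

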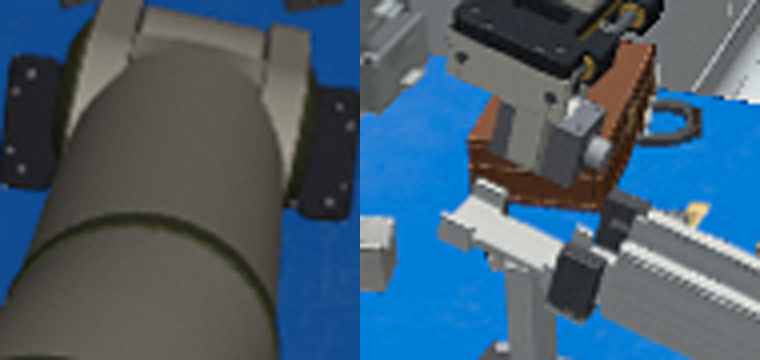

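The head is held with its nose downhill above the loading end (side crop: nose at (600,150), rail mid at (510,235)).

Request:
step_arm(xyz=[[0, -0.0015, 0.03], [0, -0.0015, 0.046], [0, -0.0015, 0.054], [0, -0.0015, 0.057], [0, -0.0015, 0.057]], turn=[[0, 0, 0], [0, 0, 0], [0, 0, 0], [0, 0, 0], [0, 0, 0]])

```text
time: 5.45
tool_pos: [0.6274, -0.0749, 0.1268]
tcp_rot: [180.0, -15.0, -5.0]
force: [-1.0, -3.6, -2.4]
grip_width: 0.036
finger_force: 25.0
```

```bash
python3 -c "
from mv import *
c=cur();print(inrail(c[0]))"
```

```text
t 5.45 [ 0.6274 -0.0749  0.1268] [179.98 -15.03  -5.01] F [-1.  -3.6 -2.4] w 0.036 25.0 q [ -4.  31.   7. 121. -11.  14. -83.]
[ 5.5  0.3 13.3]
```

Request:
step_arm(xyz=[[0, 0.0008, 0.002], [0, 0.0008, 0.005], [0, 0.0008, 0.005], [0, 0.0008, 0.005]], turn=[[0, 0, 0], [0, 0, 0], [0, 0, 0], [0, 0, 0]])

```text
time: 5.95
tool_pos: [0.6287, -0.0751, 0.1217]
tcp_rot: [-180.0, -15.0, -5.0]
force: [-0.5, -1.3, -1.2]
grip_width: 0.0359
finger_force: 25.0
```

```bash
python3 -c "
from mv import *
c=cur();print(inrail(c[0]))"
```

```text
t 5.95 [ 0.6287 -0.0751  0.1217] [-180.    -15.02   -4.97] F [-0.5 -1.3 -1.2] w 0.0359 25.0 q [ -3.  31.   7. 121. -11.  13. -83.]
[5.4 0.2 8.1]
```

Request:
step_arm(xyz=[[0, 0, 0.0015], [0, 0, 0.0015]], turn=[[0, 0, 0], [0, 0, 0]])

```text
time: 6.2
tool_pos: [0.629, -0.0752, 0.1202]
tcp_rot: [-180.0, -15.0, -5.0]
force: [0.2, -2.5, -1.3]
grip_width: 0.0359
finger_force: 25.0
```

Request:
step_arm(xyz=[[0, 0, 0], [0, 0, 0], [0, 0, 0], [0, 0, 0], [0, 0, 0]], turn=[[0, 0, 0], [0, 0, 0], [0, 0, 0], [0, 0, 0], [0, 0, 0]], jaw=0)

```text
time: 6.82
tool_pos: [0.629, -0.0751, 0.1203]
tcp_rot: [-180.0, -15.0, -5.0]
force: [-0.5, 0.5, 0.7]
grip_width: 0.0816
finger_force: 0.0
```

```bash
python3 -c "
from mv import *
c=cur();print(inrail(c[0]))
plan([railpose(5,0,100),((.601,-.231,.08),down(14)),((.601,-.231,.005),down(14)),((.601,-.231,.2),down(14)),railpose(5,0,70),railpose(5,0,13)],c)
e=ctrl.snapshot('side');J=e['img'][:,:,::-1]
cv2.imwrite('pics/c4.png',cv2.resize(J[170:290,240:400],None,fx=4,fy=4,interpolation=cv2.INTER_CUBIC))"
```

```text
t 6.83 [ 0.629  -0.0751  0.1203] [-180.    -15.02   -4.97] F [-0.5  0.5  0.7] w 0.0816 0.0 q [ -3.  31.   7. 121. -11.  13. -83.]
[5.4 0.2 6.6]
xyz [-0.0004, 0.0002, -0.0934] turn [0.0, -0.0, -0.0] rows>= 2
xyz [-0.024, 0.1576, 0.1285] turn [0.043, -0.26, -0.329] rows>= 4
xyz [0.0001, -0.0001, 0.075] turn [0.0, 0.0, -0.0] rows>= 2
xyz [-0.0001, 0.0001, -0.195] turn [0.0, 0.0, -0.0] rows>= 4
xyz [0.0489, -0.1498, 0.0186] turn [-0.043, 0.26, 0.329] rows>= 3
xyz [0.0, 0.0, 0.057] turn [0.0, -0.0, -0.0] rows>= 1
```

View pics/c4.png

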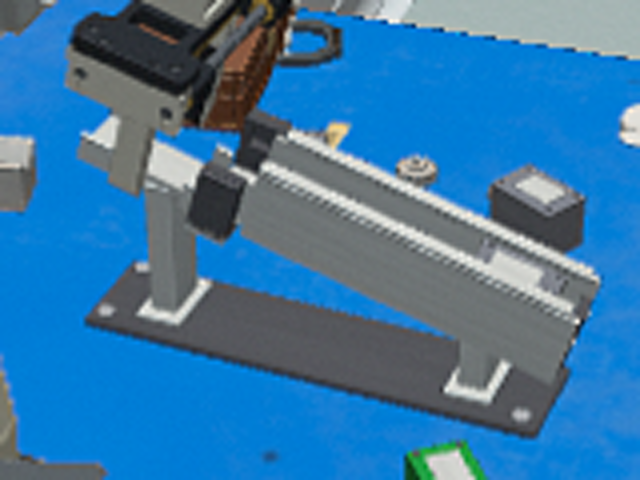

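The first head has slid down to the stop (bright plate at crop (515,265), upright). Next head A.

Request:
step_arm(xyz=[[0, 0, -0.05], [0, 0, -0.094], [0, 0, -0.094]], turn=[[0, 0, 0], [0, 0, 0], [0, 0, 0]])

```text
time: 7.25
tool_pos: [0.6057, -0.0732, 0.2143]
tcp_rot: [-180.0, -15.3, -5.0]
force: [0.7, -0.2, -0.3]
grip_width: 0.0931
finger_force: 0.0
```

Request:
step_arm(xyz=[[-0.024, 0.158, 0.128], [-0.024, 0.158, 0.128], [-0.024, 0.158, 0.128], [-0.024, 0.158, 0.128], [-0.024, 0.158, 0.128], [-0.024, 0.158, 0.128], [-0.024, 0.158, 0.128]], turn=[[0.043, -0.26, -0.329], [0.043, -0.26, -0.329], [0.043, -0.26, -0.329], [0.043, -0.26, -0.329], [0.043, -0.26, -0.329], [0.043, -0.26, -0.329], [0.043, -0.26, -0.329]])

```text
time: 8.12
tool_pos: [0.6019, -0.2295, 0.0825]
tcp_rot: [180.0, -0.1, 14.1]
force: [0.0, -0.2, -1.0]
grip_width: 0.0927
finger_force: 0.0
```

Request:
step_arm(xyz=[[0, 0, 0.04], [0, 0, 0.075], [0, 0, 0.075], [0, 0, 0.075]], turn=[[0, 0, 0], [0, 0, 0], [0, 0, 0], [0, 0, 0]])

```text
time: 8.62
tool_pos: [0.6019, -0.231, 0.0077]
tcp_rot: [179.9, -0.1, 14.0]
force: [-0.1, 0.3, 0.7]
grip_width: 0.0931
finger_force: 0.0
```

Request:
step_arm(xyz=[[0, 0, 0], [0, 0, 0], [0, 0, 0], [0, 0, 0], [0, 0, 0], [0, 0, 0], [0, 0, 0], [0, 0, 0]], turn=[[0, 0, 0], [0, 0, 0], [0, 0, 0], [0, 0, 0], [0, 0, 0], [0, 0, 0], [0, 0, 0], [0, 0, 0]], jaw=1)

```text
time: 9.62
tool_pos: [0.601, -0.2314, 0.0061]
tcp_rot: [180.0, 0.0, 14.0]
force: [-0.8, 0.1, -0.5]
grip_width: 0.0361
finger_force: 25.0
```

```bash
python3 -c "
from mv import *
c=cur()
plan([(c[0]+[0,0,.195],down(14)),railpose(5,0,70),railpose(5,0,13)],c)"
```

```text
t 9.62 [ 0.601  -0.2314  0.0061] [1.7998e+02 2.0000e-02 1.3990e+01] F [-0.8  0.1 -0.5] w 0.0361 25.0 q [ 14.  44.   2. 110.  -4.  25. -56.]
xyz [-0.0001, 0.0001, -0.195] turn [0.0, 0.0, -0.0] rows>= 4
xyz [0.049, -0.1502, 0.0197] turn [-0.043, 0.26, 0.329] rows>= 3
xyz [0.0, 0.0, 0.057] turn [0.0, -0.0, -0.0] rows>= 1
```

Request:
step_arm(xyz=[[0, 0, -0.02], [0, 0, -0.08], [0, 0, -0.14], [0, 0, -0.195], [0, 0, -0.195]], turn=[[0, 0, 0], [0, 0, 0], [0, 0, 0], [0, 0, 0], [0, 0, 0]])

```text
time: 10.25
tool_pos: [0.6032, -0.2321, 0.2073]
tcp_rot: [179.7, -0.4, 14.0]
force: [0.2, -0.1, -2.5]
grip_width: 0.0356
finger_force: 25.0
```

Request:
step_arm(xyz=[[0.049, -0.15, 0.02], [0.049, -0.15, 0.02], [0.049, -0.15, 0.02], [0.049, -0.15, 0.02], [0.049, -0.15, 0.02], [0.049, -0.15, 0.02], [0.049, -0.15, 0.02], [0.049, -0.15, 0.02]], turn=[[-0.043, 0.26, 0.329], [-0.043, 0.26, 0.329], [-0.043, 0.26, 0.329], [-0.043, 0.26, 0.329], [-0.043, 0.26, 0.329], [-0.043, 0.26, 0.329], [-0.043, 0.26, 0.329], [-0.043, 0.26, 0.329]])

```text
time: 11.25
tool_pos: [0.6124, -0.0747, 0.1811]
tcp_rot: [180.0, -15.0, -5.0]
force: [0.4, 0.7, -1.2]
grip_width: 0.036
finger_force: 25.0
```

Request:
step_arm(xyz=[[0, 0, 0.03], [0, 0, 0.045], [0, 0, 0.045], [0, 0, 0.045]], turn=[[0, 0, 0], [0, 0, 0], [0, 0, 0], [0, 0, 0]])

```text
time: 11.75
tool_pos: [0.624, -0.0751, 0.1381]
tcp_rot: [180.0, -15.0, -5.0]
force: [-1.1, -0.0, -1.3]
grip_width: 0.0359
finger_force: 25.0
```

```bash
python3 -c "
from mv import *
c=cur();print(inrail(c[0]))
plan([railpose(5,0,13),railpose(5,0,7)],c)"
```

```text
t 11.75 [ 0.624  -0.0751  0.1381] [180.   -15.03  -4.98] F [-1.1 -0.  -1.3] w 0.0359 25.0 q [ -4.  29.   7. 121. -10.  15. -83.]
[ 5.2 -0.2 25.1]
xyz [-0.0002, -0.0002, 0.0121] turn [0.0, -0.001, -0.001] rows>= 1
xyz [0.0, -0.0, 0.006] turn [0.0, 0.0, 0.0] rows>= 1
```

Request:
step_arm(xyz=[[0, 0, 0.006], [0, 0, 0.012], [0, 0, 0.018], [0, 0, 0.018], [0, 0, 0.018]], turn=[[0, 0, 0], [0, 0, 0], [0, 0, 0], [0, 0, 0], [0, 0, 0]])

```text
time: 12.38
tool_pos: [0.6285, -0.0753, 0.1201]
tcp_rot: [-180.0, -15.0, -5.0]
force: [-0.2, -0.2, -1.4]
grip_width: 0.0357
finger_force: 25.0
```

```bash
python3 -c "
from mv import *
c=cur();print(inrail(c[0]))
plan([railpose(5,0,100),((.45,-.229,.2),down(70)),((.428,-.229,.08),down(148.5)),((.428,-.229,.005),down(148.5))],c)"
```

```text
t 12.38 [ 0.6285 -0.0753  0.1201] [-180.    -15.     -4.97] F [-0.2 -0.2 -1.4] w 0.0357 25.0 q [ -3.  31.   6. 121. -11.  13. -83.]
[ 4.9 -0.   6.6]
xyz [0.0001, -0.0, -0.0934] turn [0.0, -0.0, -0.0] rows>= 2
xyz [-0.1384, 0.1686, -0.0264] turn [0.171, -0.223, -1.301] rows>= 8
xyz [-0.0075, -0.0207, 0.12] turn [0.0, 0.0, -1.37] rows>= 8
xyz [0.0, -0.0, 0.075] turn [0.0, 0.0, 0.0] rows>= 2
```

Request:
step_arm(xyz=[[0, 0, 0], [0, 0, 0], [0, 0, 0], [0, 0, 0], [0, 0, -0.05], [0, 0, -0.094], [0, 0, -0.094]], turn=[[0, 0, 0], [0, 0, 0], [0, 0, 0], [0, 0, 0], [0, 0, 0], [0, 0, 0], [0, 0, 0]], jaw=0)

```text
time: 13.25
tool_pos: [0.6053, -0.0733, 0.2144]
tcp_rot: [-180.0, -15.3, -5.0]
force: [-0.0, -0.1, 0.2]
grip_width: 0.0926
finger_force: 0.0
```

Request:
step_arm(xyz=[[-0.138, 0.169, -0.026], [-0.138, 0.169, -0.026], [-0.138, 0.169, -0.026], [-0.138, 0.169, -0.026], [-0.138, 0.169, -0.026], [-0.138, 0.169, -0.026], [-0.138, 0.169, -0.026], [-0.138, 0.169, -0.026], [-0.138, 0.169, -0.026]], turn=[[0.171, -0.223, -1.301], [0.171, -0.223, -1.301], [0.171, -0.223, -1.301], [0.171, -0.223, -1.301], [0.171, -0.223, -1.301], [0.171, -0.223, -1.301], [0.171, -0.223, -1.301], [0.171, -0.223, -1.301], [0.171, -0.223, -1.301]])

```text
time: 14.38
tool_pos: [0.4499, -0.2292, 0.1998]
tcp_rot: [180.0, -0.1, 69.8]
force: [-0.4, 0.5, 0.2]
grip_width: 0.0932
finger_force: 0.0
```

Request:
step_arm(xyz=[[-0.0075, -0.021, 0.12], [-0.0075, -0.021, 0.12], [-0.0075, -0.021, 0.12], [-0.0075, -0.021, 0.12], [-0.0075, -0.021, 0.12], [-0.0075, -0.021, 0.12], [-0.0075, -0.021, 0.12], [-0.0075, -0.021, 0.12], [-0.0075, -0.021, 0.12]], turn=[[0, 0, -1.37], [0, 0, -1.37], [0, 0, -1.37], [0, 0, -1.37], [0, 0, -1.37], [0, 0, -1.37], [0, 0, -1.37], [0, 0, -1.37], [0, 0, -1.37]])

```text
time: 15.5
tool_pos: [0.4275, -0.2295, 0.0802]
tcp_rot: [180.0, 0.0, 148.3]
force: [0.7, 0.0, 0.8]
grip_width: 0.093
finger_force: 0.0
```

```bash
python3 -c "
from mv import *
c=cur()
plan([((.428,-.229,.005),down(148.5))],c)
d=ctrl.snapshot('side');pickle.dump(d,open('side1.pkl','wb'));J=d['img'][:,:,::-1]
a=cv2.resize(J[170:290,240:400],None,fx=4,fy=4,interpolation=cv2.INTER_CUBIC)
cv2.imwrite('pics/c5.png',a)"
```

```text
t 15.5 [ 0.4275 -0.2295  0.0802] [1.7996e+02 1.0000e-02 1.4831e+02] F [0.7 0.  0.8] w 0.093 0.0 q [ 42.  34. -29. 128.  37.  27.  41.]
xyz [-0.0001, 0.0006, 0.0752] turn [0.001, 0.0, -0.003] rows>= 2
```

View pics/c5.png

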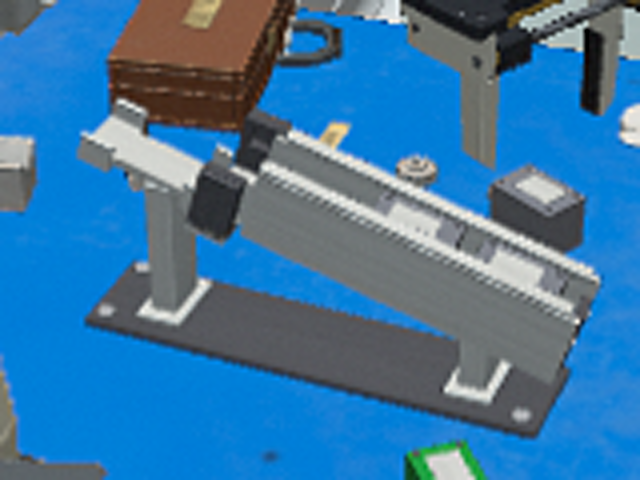

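The second head lies behind the first (plates at crop (415,218) and (515,265)). The gripper is over C.

Request:
step_arm(xyz=[[0, 0.0005, 0.04], [0, 0.0005, 0.075], [0, 0.0005, 0.075], [0, 0.0005, 0.075]], turn=[[0, 0, 0], [0, 0, 0], [0, 0, 0], [0, 0, 0]])

```text
time: 16.05
tool_pos: [0.4285, -0.2287, 0.0061]
tcp_rot: [180.0, 0.0, 148.5]
force: [0.2, -1.0, 0.1]
grip_width: 0.0927
finger_force: 0.0
```

Request:
step_arm(xyz=[[0, 0, 0], [0, 0, 0], [0, 0, 0], [0, 0, 0], [0, 0, 0], [0, 0, 0], [0, 0, 0], [0, 0, 0]], turn=[[0, 0, 0], [0, 0, 0], [0, 0, 0], [0, 0, 0], [0, 0, 0], [0, 0, 0], [0, 0, 0], [0, 0, 0]], jaw=1)

```text
time: 17.05
tool_pos: [0.4282, -0.2289, 0.0054]
tcp_rot: [180.0, 0.0, 148.5]
force: [0.4, -0.5, -0.2]
grip_width: 0.0361
finger_force: 25.0
```

```bash
python3 -c "
from mv import *
c=cur()
plan([((.428,-.229,.12),down(148.5)),((.5,-.2,.24),down(70)),railpose(5,0,70)],c)"
```

```text
t 17.05 [ 0.4282 -0.2289  0.0054] [1.7999e+02 3.0000e-02 1.4852e+02] F [ 0.4 -0.5 -0.2] w 0.0361 25.0 q [ 34.  40. -18. 131.  48.  15.  31.]
xyz [0.0001, -0.0002, -0.1146] turn [0.0, 0.001, 0.0] rows>= 2
xyz [-0.0462, 0.0624, -0.12] turn [-0.0, -0.001, 1.37] rows>= 8
xyz [0.1569, 0.0624, 0.0585] turn [-0.171, 0.224, 1.301] rows>= 8
```

Request:
step_arm(xyz=[[0, 0, -0.02], [0, 0, -0.07], [0, 0, -0.115], [0, 0, -0.115]], turn=[[0, 0, 0], [0, 0, 0], [0, 0, 0], [0, 0, 0]])

```text
time: 17.55
tool_pos: [0.4293, -0.2296, 0.1229]
tcp_rot: [180.0, 0.3, 148.5]
force: [-0.9, -1.2, -2.3]
grip_width: 0.0359
finger_force: 25.0
```

Request:
step_arm(xyz=[[-0.046, 0.062, -0.12], [-0.046, 0.062, -0.12], [-0.046, 0.062, -0.12], [-0.046, 0.062, -0.12], [-0.046, 0.062, -0.12], [-0.046, 0.062, -0.12], [-0.046, 0.062, -0.12], [-0.046, 0.062, -0.12], [-0.046, 0.062, -0.12]], turn=[[0, 0, 1.37], [0, 0, 1.37], [0, 0, 1.37], [0, 0, 1.37], [0, 0, 1.37], [0, 0, 1.37], [0, 0, 1.37], [0, 0, 1.37], [0, 0, 1.37]])

```text
time: 18.68
tool_pos: [0.4993, -0.1999, 0.2393]
tcp_rot: [-179.9, 0.0, 70.1]
force: [0.1, 0.1, -1.4]
grip_width: 0.0358
finger_force: 25.0
```

Request:
step_arm(xyz=[[0.157, 0.062, 0.0585], [0.157, 0.062, 0.0585], [0.157, 0.062, 0.0585], [0.157, 0.062, 0.0585], [0.157, 0.062, 0.0585], [0.157, 0.062, 0.0585], [0.157, 0.062, 0.0585], [0.157, 0.062, 0.0585], [0.157, 0.062, 0.0585], [0.157, 0.062, 0.0585]], turn=[[-0.171, 0.224, 1.301], [-0.171, 0.224, 1.301], [-0.171, 0.224, 1.301], [-0.171, 0.224, 1.301], [-0.171, 0.224, 1.301], [-0.171, 0.224, 1.301], [-0.171, 0.224, 1.301], [-0.171, 0.224, 1.301], [-0.171, 0.224, 1.301], [-0.171, 0.224, 1.301]])

```text
time: 19.92
tool_pos: [0.6119, -0.0739, 0.1819]
tcp_rot: [-180.0, -15.0, -4.8]
force: [-0.5, -0.5, -1.4]
grip_width: 0.0357
finger_force: 25.0
```

```bash
python3 -c "
from mv import *
c=cur();print(inrail(c[0]))
plan([railpose(5,0,25),railpose(5,0,7)],c)"
```

```text
t 19.93 [ 0.6119 -0.0739  0.1819] [-179.99  -15.04   -4.84] F [-0.5 -0.5 -1.4] w 0.0357 25.0 q [ -1.  25.   3. 120.  -1.  20. -92.]
[ 4.8 -0.  70.6]
xyz [0.0002, -0.0, 0.0456] turn [-0.001, -0.001, 0.002] rows>= 1
xyz [-0.0, -0.0, 0.018] turn [0.0, 0.0, -0.0] rows>= 1
```

Request:
step_arm(xyz=[[0, 0, 0.03], [0, 0, 0.045], [0, 0, 0.045], [0, 0, 0.051], [0, 0, 0.057], [0, 0, 0.0635], [0, 0, 0.0635], [0, 0, 0.0635]], turn=[[0, 0, 0.002], [0, 0, 0.002], [0, 0, 0.002], [0, 0, 0.002], [0, 0, 0.002], [0, 0, 0.002], [0, 0, 0.002], [0, 0, 0.002]])

```text
time: 20.92
tool_pos: [0.6281, -0.075, 0.1207]
tcp_rot: [-179.9, -15.1, -5.1]
force: [-1.3, 0.5, -0.9]
grip_width: 0.0359
finger_force: 25.0
```

```bash
python3 -c "
from mv import *
c=cur();print(inrail(c[0]))
plan([railpose(5,0,110),((.5,.06,.26),down(70)),((.449,.182,.14),down(133.5)),((.449,.182,.035),down(133.5))],c)"
```

```text
t 20.93 [ 0.6281 -0.075   0.1207] [-179.94  -15.06   -5.09] F [-1.3  0.5 -0.9] w 0.0359 25.0 q [ -1.  31.   2. 121.  -2.  13. -92.]
[4.7 0.2 7.3]
xyz [0.0004, 0.0002, -0.1027] turn [-0.0, -0.001, -0.002] rows>= 2
xyz [-0.0988, -0.1237, -0.0678] turn [0.171, -0.224, -1.3] rows>= 8
xyz [0.0972, -0.0897, 0.12] turn [-0.0, -0.0, -1.109] rows>= 6
xyz [-0.0001, -0.0, 0.105] turn [-0.0, -0.0, 0.0] rows>= 2
```

Request:
step_arm(xyz=[[0, 0, 0], [0, 0, 0], [0, 0, 0], [0, 0, 0], [0, 0, -0.05], [0, 0, -0.103], [0, 0, -0.103]], turn=[[0, 0, 0], [0, 0, 0], [0, 0, 0], [0, 0, 0], [0, 0, 0], [0, 0, 0], [0, 0, 0]], jaw=0)

```text
time: 21.8
tool_pos: [0.6026, -0.073, 0.2241]
tcp_rot: [-179.9, -15.4, -5.1]
force: [0.1, 0.8, -0.3]
grip_width: 0.0927
finger_force: 0.0
```

Request:
step_arm(xyz=[[-0.099, -0.124, -0.068], [-0.099, -0.124, -0.068], [-0.099, -0.124, -0.068], [-0.099, -0.124, -0.068], [-0.099, -0.124, -0.068], [-0.099, -0.124, -0.068], [-0.099, -0.124, -0.068], [-0.099, -0.124, -0.068], [-0.099, -0.124, -0.068]], turn=[[0.171, -0.224, -1.3], [0.171, -0.224, -1.3], [0.171, -0.224, -1.3], [0.171, -0.224, -1.3], [0.171, -0.224, -1.3], [0.171, -0.224, -1.3], [0.171, -0.224, -1.3], [0.171, -0.224, -1.3], [0.171, -0.224, -1.3]])

```text
time: 22.92
tool_pos: [0.4993, 0.0606, 0.2596]
tcp_rot: [-180.0, -0.0, 69.7]
force: [-0.2, -0.8, -0.1]
grip_width: 0.0927
finger_force: 0.0
```

Request:
step_arm(xyz=[[0.097, -0.09, 0.12], [0.097, -0.09, 0.12], [0.097, -0.09, 0.12], [0.097, -0.09, 0.12], [0.097, -0.09, 0.12], [0.097, -0.09, 0.12], [0.097, -0.09, 0.12], [0.097, -0.09, 0.12]], turn=[[0, 0, -1.109], [0, 0, -1.109], [0, 0, -1.109], [0, 0, -1.109], [0, 0, -1.109], [0, 0, -1.109], [0, 0, -1.109], [0, 0, -1.109]])

```text
time: 23.92
tool_pos: [0.4485, 0.1827, 0.1403]
tcp_rot: [179.9, 0.0, 133.1]
force: [-0.1, 0.1, -0.2]
grip_width: 0.0929
finger_force: 0.0
```

```bash
python3 -c "
from mv import *
c=cur()
plan([((.449,.182,.035),down(133.5))],c)
d=ctrl.snapshot('side');J=d['img'][:,:,::-1]
a=cv2.resize(J[200:330,270:400],None,fx=3,fy=3,interpolation=cv2.INTER_CUBIC)
b=cv2.resize(J[250:380,250:380],None,fx=3,fy=3,interpolation=cv2.INTER_CUBIC)
cv2.imwrite('pics/c6.png',np.hstack([a,b]))"
```

```text
t 23.93 [0.4485 0.1827 0.1403] [1.7994e+02 1.0000e-02 1.3310e+02] F [-0.1  0.1 -0.2] w 0.0929 0.0 q [ -7.  28. -31. 126.  26.  33. -13.]
xyz [-0.0008, -0.0002, 0.1053] turn [0.001, 0.0, -0.007] rows>= 2
```

View pics/c6.png

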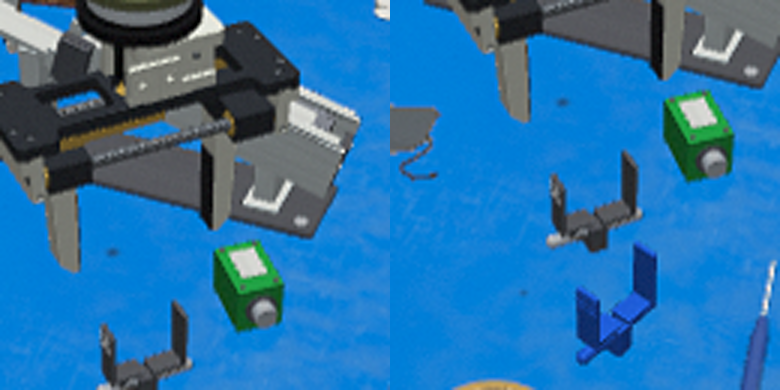

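Side view: the keeper stands undisturbed at px ≈(305,310) and (329,302) (tab tops), with the open gripper above it and the blue one further away. I check the alignment by projection.

```bash
python3 -c "
from mv import *
c=np.array([.449,.182]);a=np.radians(43.5);u=np.array([np.cos(a),np.sin(a)])*.027
for sg in(1,-1): print(proj(s,[*(c+sg*u),.072]).round(1),proj(t,[*(c+sg*u),.072]).round(1))
print(proj(s,[.4485,.1827,.14]))
I=t['img'].astype(int);sub=I[236:270,224:258];dark=(sub.sum(2)<130)&(sub[...,2]-sub[...,0]<40);v,uu=np.nonzero(dark);print('dark rect',cv2.minAreaRect(np.c_[uu+224,v+236].astype(np.float32)))
"
```

```text
[[304.6 309.4]] [[231.4 243.8]]
[[328.6 301.6]] [[245.6 259.6]]
[[316.58452128 279.89055518]]
dark rect ((239.58755493164062, 253.09922790527344), (24.832862854003906, 6.483891010284424), 48.57633590698242)
```

Request:
step_arm(xyz=[[-0.001, 0, 0.05], [-0.001, 0, 0.095], [-0.001, 0, 0.105], [-0.001, 0, 0.105], [-0.001, 0, 0.105]], turn=[[0, 0, -0.007], [0, 0, -0.007], [0, 0, -0.007], [0, 0, -0.007], [0, 0, -0.007]])

```text
time: 24.6
tool_pos: [0.45, 0.1826, 0.0366]
tcp_rot: [179.8, 0.0, 133.8]
force: [-0.6, -0.2, -0.3]
grip_width: 0.0931
finger_force: 0.0
```

Request:
step_arm(xyz=[[0, 0, 0], [0, 0, 0], [0, 0, 0], [0, 0, 0], [0, 0, 0], [0, 0, 0], [0, 0, 0], [0, 0, 0], [0, 0, 0], [0, 0, 0]], turn=[[0, 0, 0], [0, 0, 0], [0, 0, 0], [0, 0, 0], [0, 0, 0], [0, 0, 0], [0, 0, 0], [0, 0, 0], [0, 0, 0], [0, 0, 0]], jaw=1, squeeze=17)

```text
time: 25.85
tool_pos: [0.4494, 0.1822, 0.0353]
tcp_rot: [179.9, 0.0, 133.8]
force: [-1.7, -1.4, 2.1]
grip_width: 0.0296
finger_force: 17.0
```

```bash
python3 -c "
from mv import *
c=cur()
g=.0188
kp=RO+RR@np.array([-.045,0,.026]);print('kp',kp)
up=37+18.8 if 0 else 0
tz=kp[2]+.037-g
Y=175.05
plan([((.449,.182,.14),down(133.5)),((.53,.05,.26),down(160)),((kp[0],kp[1],tz+.06),down(Y)),((kp[0],kp[1],tz+.02),down(Y)),((kp[0],kp[1],tz),down(Y))],c)"
```

```text
t 25.85 [0.4494 0.1822 0.0353] [1.7995e+02 1.0000e-02 1.3380e+02] F [-1.7 -1.4  2.1] w 0.0296 17.0 q [-16.  37. -19. 130.  38.  18. -24.]
kp [ 0.57549125 -0.07066877  0.12596721]
xyz [0.0001, -0.0003, -0.1047] turn [0.001, 0.0, 0.005] rows>= 2
xyz [-0.1515, -0.0322, -0.12] turn [-0.0, 0.0, -0.462] rows>= 4
xyz [-0.0841, -0.0978, 0.0558] turn [-0.0, 0.0, -0.263] rows>= 3
xyz [0.0, 0.0, 0.04] turn [-0.0, 0.0, 0.0] rows>= 1
xyz [0.0, 0.0, 0.02] turn [-0.0, 0.0, 0.0] rows>= 1
```

Request:
step_arm(xyz=[[0, 0, -0.02], [0, 0, -0.06], [0, 0, -0.105], [0, 0, -0.105]], turn=[[0, 0, 0.004], [0, 0, 0.004], [0, 0, 0.004], [0, 0, 0.004]])

```text
time: 26.35
tool_pos: [0.4509, 0.1829, 0.1428]
tcp_rot: [179.6, 0.1, 133.5]
force: [0.4, 0.8, -1.1]
grip_width: 0.0297
finger_force: 17.0
```

Request:
step_arm(xyz=[[-0.04, -0.008, -0.03], [-0.08, -0.016, -0.065], [-0.115, -0.025, -0.095], [-0.151, -0.032, -0.12], [-0.151, -0.032, -0.12], [-0.151, -0.032, -0.12]], turn=[[0, 0, -0.12], [0, 0, -0.25], [0, 0, -0.36], [0, 0, -0.462], [0, 0, -0.462], [0, 0, -0.462]])

```text
time: 27.1
tool_pos: [0.5295, 0.0507, 0.259]
tcp_rot: [180.0, -0.1, 160.0]
force: [-0.9, 0.3, -1.1]
grip_width: 0.0295
finger_force: 17.0
```

Request:
step_arm(xyz=[[-0.028, -0.033, 0.015], [-0.056, -0.066, 0.03], [-0.084, -0.098, 0.056], [-0.084, -0.098, 0.056], [-0.084, -0.098, 0.056], [-0.084, -0.098, 0.056], [-0.084, -0.098, 0.056]], turn=[[0, 0, -0.09], [0, 0, -0.18], [0, 0, -0.263], [0, 0, -0.263], [0, 0, -0.263], [0, 0, -0.263], [0, 0, -0.263]])

```text
time: 27.98
tool_pos: [0.5756, -0.0689, 0.2048]
tcp_rot: [180.0, 0.1, 175.2]
force: [-0.6, 0.2, -1.2]
grip_width: 0.0297
finger_force: 17.0
```

```bash
python3 -c "
from mv import *
c=cur()
kp=RO+RR@np.array([-.045,0,.026]);tz=kp[2]+.0182
plan([((kp[0],kp[1],tz+.012),down(175.05)),((kp[0],kp[1],tz),down(175.05))],c)
r=lambda a,f:cv2.resize(a,None,fx=f,fy=f,interpolation=cv2.INTER_CUBIC)
d=ctrl.snapshot('side');e=ctrl.snapshot('top')
cv2.imwrite('pics/c7.png',np.hstack([r(d['img'][150:250,240:340,::-1],5),r(e['img'][150:250,310:365,::-1],5)]))"
```

```text
t 27.98 [ 0.5756 -0.0689  0.2048] [1.7998e+02 9.0000e-02 1.7520e+02] F [-0.6  0.2 -1.2] w 0.0297 17.0 q [ 33.  32. -46. 110.  29.  51.  57.]
xyz [0.0001, -0.0018, 0.0486] turn [0.0, 0.002, 0.003] rows>= 1
xyz [-0.0, 0.0, 0.012] turn [0.0, -0.0, -0.0] rows>= 1
```

View pics/c7.png

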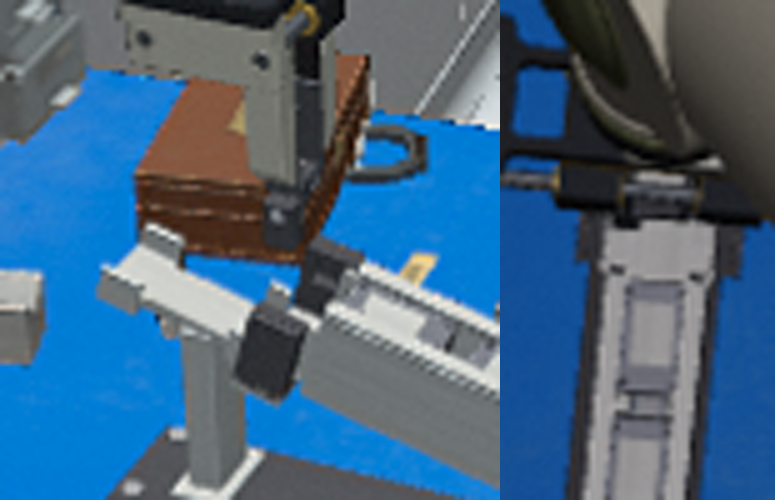

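The third head is in the tube (top crop, plate at (655,325), nose downhill) and the keeper hangs plumb above the cheeks. I lower part-way and recheck.

Request:
step_arm(xyz=[[0, 0, 0.02], [0, 0, 0.035], [0, 0, 0.035], [0, 0, 0.035]], turn=[[0, 0, 0], [0, 0, 0], [0, 0, 0], [0, 0, 0]])

```text
time: 28.58
tool_pos: [0.5757, -0.0699, 0.169]
tcp_rot: [179.9, 0.0, 175.1]
force: [0.5, 0.7, -1.5]
grip_width: 0.0293
finger_force: 17.0
```

```bash
python3 -c "
from mv import *
c=cur()
kp=RO+RR@np.array([-.045,0,.026]);tz=kp[2]+.0182
plan([((kp[0],kp[1],tz),down(175.05))],c)"
```

```text
t 28.57 [ 0.5757 -0.0699  0.169 ] [1.7995e+02 2.0000e-02 1.7512e+02] F [ 0.5  0.7 -1.5] w 0.0293 17.0 q [ 31.  34. -44. 112.  32.  47.  54.]
xyz [0.0002, -0.0008, 0.0249] turn [0.001, 0.0, 0.001] rows>= 1
```

Request:
step_arm(xyz=[[0, -0.0005, 0.01], [0, -0.0005, 0.018], [0, -0.0005, 0.025], [0, -0.0005, 0.025], [0, -0.0005, 0.025]], turn=[[0, 0, 0], [0, 0, 0], [0, 0, 0], [0, 0, 0], [0, 0, 0]])

```text
time: 29.2
tool_pos: [0.5757, -0.0705, 0.1443]
tcp_rot: [180.0, 0.0, 175.1]
force: [-0.8, 0.2, -1.7]
grip_width: 0.0294
finger_force: 17.0
```

```bash
python3 -c "
from mv import *
c=cur()
kp=RO+RR@np.array([-.045,0,.026]);tz=kp[2]+.0182
plan([((kp[0],kp[1],tz),down(175.05))],c)"
```

```text
t 29.2 [ 0.5757 -0.0705  0.1443] [1.7996e+02 4.0000e-02 1.7512e+02] F [-0.8  0.2 -1.7] w 0.0294 17.0 q [ 30.  36. -43. 113.  34.  44.  52.]
xyz [0.0002, -0.0002, 0.0001] turn [0.001, 0.001, 0.001] rows>= 1
```

Next I open part-way (about 47 mm); finger force there would mean the pins have entered the recesses.

Request:
step_arm(xyz=[[0, 0, 0], [0, 0, 0], [0, 0, 0], [0, 0, 0], [0, 0, 0], [0, 0, 0]], turn=[[0, 0, 0], [0, 0, 0], [0, 0, 0], [0, 0, 0], [0, 0, 0], [0, 0, 0]], jaw=0.5)

```text
time: 29.95
tool_pos: [0.5757, -0.0706, 0.1442]
tcp_rot: [180.0, 0.0, 175.1]
force: [-0.6, 0.0, -2.4]
grip_width: 0.0466
finger_force: 4.7
```

Finger force is 4.7 N at 46.6 mm, so the pins are inside the recesses. Open the rest.

Request:
step_arm(xyz=[[0, 0, 0], [0, 0, 0], [0, 0, 0]], turn=[[0, 0, 0], [0, 0, 0], [0, 0, 0]], jaw=0.4)

```text
time: 30.32
tool_pos: [0.5755, -0.0711, 0.1442]
tcp_rot: [180.0, 0.0, 175.1]
force: [-0.3, -2.6, -1.4]
grip_width: 0.0559
finger_force: 1.4
```

Request:
step_arm(xyz=[[0, 0, 0], [0, 0, 0], [0, 0, 0], [0, 0, 0]], turn=[[0, 0, 0], [0, 0, 0], [0, 0, 0], [0, 0, 0]], jaw=0.15)

```text
time: 30.82
tool_pos: [0.5757, -0.0704, 0.1443]
tcp_rot: [180.0, 0.0, 175.1]
force: [-0.1, -0.3, 0.6]
grip_width: 0.0788
finger_force: 0.0
```

Request:
step_arm(xyz=[[0, 0, -0.03], [0, 0, -0.08], [0, 0, -0.14], [-0.05, 0.06, -0.18], [-0.1, 0.12, -0.18], [-0.1, 0.17, -0.18], [-0.1, 0.22, -0.18], [-0.1, 0.26, -0.18], [-0.1, 0.26, -0.18]], turn=[[0, 0, 0], [0, 0, 0], [0, 0, 0], [0, 0, 0], [0, 0, 0], [0, 0, 0], [0, 0, 0], [0, 0, 0], [0, 0, 0]])

```text
time: 31.95
tool_pos: [0.696, 0.1857, 0.3244]
tcp_rot: [179.8, -0.0, 175.5]
force: [-0.4, 0.1, 0.2]
grip_width: 0.0793
finger_force: 0.0
```

```bash
python3 -c "
from mv import *
c=cur()
r=lambda a,f:cv2.resize(a,None,fx=f,fy=f,interpolation=cv2.INTER_CUBIC)
d=ctrl.snapshot('side');e=ctrl.snapshot('top');pickle.dump(d,open('side2.pkl','wb'));pickle.dump(e,open('top2.pkl','wb'))
cv2.imwrite('pics/c8.png',np.hstack([r(d['img'][185:285,260:360,::-1],5),r(e['img'][180:280,318:368,::-1],5)]))
for p in [(-45,35,26),(-45,-35,26)]: print(proj(d,RO+RR@np.array(p)/1e3),proj(e,RO+RR@np.array(p)/1e3))"
```

```text
t 31.95 [0.696  0.1857 0.3244] [ 1.7981e+02 -2.0000e-02  1.7552e+02] F [-0.4  0.1  0.2] w 0.0793 0.0 q [  7.  36. -47.  83.  26.  72.  43.]
[[293.12356732 217.26225847]] [[327.16806986 196.93607221]]
[[305.35645763 202.82966413]] [[355.89565192 199.85532391]]
```

View pics/c8.png

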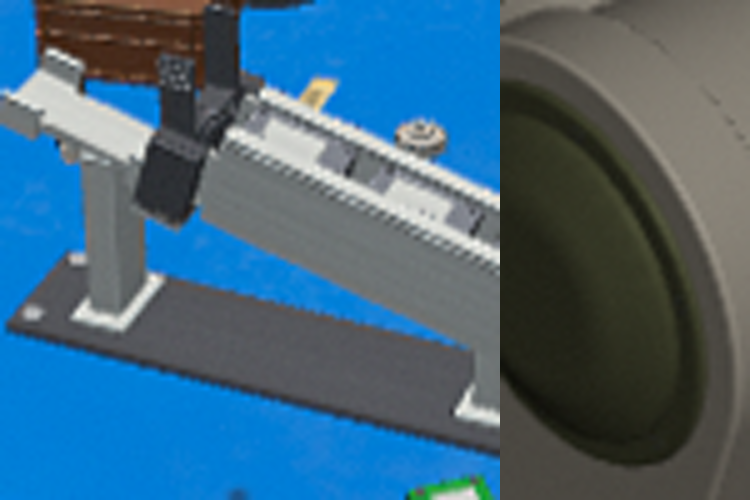

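Side crop: the keeper stands upright between the cheeks, tab tops at (177,58) and (222,10). I check this by projection; the top view is blocked by the arm.

```bash
python3 -c "
from mv import *
d=load('side2')
for y in(27,-27):
    b=RO+RR@np.array([-.045,y/1e3,.026]);print('plumb',proj(d,b+[0,0,.055]).round(1),'square',proj(d,b+RR[:,2]*.055).round(1))
I=d['img'].astype(int)
for nm,a in(('near',(190,215,288,302)),('far',(178,205,298,312))):
    sub=I[a[0]:a[1],a[2]:a[3]];print(nm);print((sub.sum(2)//3))
p,_=cloud(d,np.pad(np.ones((30,26),bool),((178,272),(288,326))));k=(p[:,2]>.155)&(p[:,2]<.2)&(abs(p[:,0]-.5755)<.03)&(abs(p[:,1]+.07)<.05)
q=p[k];print(k.sum(),q[:,2].max());
for sg in(1,-1):
    w=q[(q[:,1]+.07)*sg>0.01];print(sg,len(w),w.mean(0).round(4),w[:,2].max())
" | tail -60
```

```text
plumb [[293.9 195.4]] square [[299.5 197.3]]
plumb [[303.5 184.6]] square [[309.  186.5]]
near
[[ 44  45  46  42  42  43  45  47  49  52  41  35  46  46]
 [ 44  44  42  43  44  43  42  43  44  46  38  47  44  46]
 [ 47  55  54  49  46  47  45  47  47  43  37  43  43  48]
 [ 66 101  97  67  59  57  55  73  53  49  37  51  47  48]
 [ 47  43  40  34  44  53  58  75  86  71  46  82  61  47]
 [ 45  46  44  43  63  60  49  50  44  43  38  44  40  48]
 [ 44  46  46  56  79  94  78  76  61  63  53  47  40  46]
 [ 43  43  44  78  59  74  49  66  65  89  82  47  41  47]
 [ 43  44  42  59  67  85  72 102  62  80  49  44  42  48]
 [ 56  49  46  55  89  81  59  54  74  71  44  42  46  50]
 [ 82  63  57  54  69  69 104  81 125  65  46  46  50  50]
 [ 66  46  50  62 100  62  80  59  63  78  47  51  53  60]
 [106  89  93  76  45  56  69 103  81 126  53  55  50  87]
 [118 121 120 101  52  48  44  45  42  57  43  88  84  90]
 [114 113 121 106  54  48  48  47  45  47  42  98  92  92]
 [113 112 115  99  51  47  48  43  50  47  43  90  88  92]
 [112 114 114 120  61  47  47  46  47  47  46  74  70  91]
 [
[... 1495 characters left out ...]
  47  49  47  49  44  40 124 120 115 114]
 [ 53  47  40  46  48  48  45  48  47  41 127 118 114 116]
 [ 82  47  41  47  50  47  47  48  47  41 118 116 121 115]
 [ 49  44  42  48  49  50  48  46  45  41 125 112 115 114]
 [ 44  42  46  50  50  48  44  49  48  40 104  96 119 120]
 [ 46  46  50  50  46  48  48  48  48  46  87  84  87  93]
 [ 47  51  53  60  54  50  48  47  46  43  84  88  84  86]
 [ 53  55  50  87  84  67  64  58  55  45  52  70  79  83]
 [ 43  88  84  90  91  93  94  96  83  47  45  82  88  84]
 [ 42  98  92  92  89  89  90  93  57  40  66 161 173 125]]
124 0.18064768672471676
1 62 [ 0.5759 -0.0443  0.1681] 0.17949787110051107
-1 62 [ 0.5713 -0.0947  0.1672] 0.18064768672471676
```

The keeper stands plumb and seated: tab tops are at z≈0.180 m (0.181 expected), level and at the right place.

```bash
python3 -c "
from station import ctrl
print(ctrl.sign_off())"
```

```text
the job is handed in; nothing more can be done
None
```

The job is handed in at about 32 s: the camera shows the three heads in a row in the tube, right way up with noses downhill, and the keeper seated upright between the cheeks; bystanders were not re-measured, and sign-off returned no verdict.

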